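# Check the shaker's stop button and reset it

### The arm

A 6-joint arm with a two-finger parallel gripper is mounted at the origin on a cart in front of the work surface, level with it; the furniture and walls round the work are solid. World frame = base frame: x ahead of the robot, y to its left, z up, the work surface at z = 0. Lengths are in mm, angles in rad, forces in N, time in s.
With the tool pointing down it reaches from about 350 to 975 mm from the base axis. Payload 7.1 kg.
Tool frame: the origin (TCP) lies on the mounting face of the last link; the fingertips stand 182 mm ahead of it and the grasp point (between the pads) lies 163 mm ahead of it (ctrl.tcp_to_tips is the distance from the TCP to the fingertips, in mm); z points along the fingers, y is the direction in which the jaws open and shut (so a half turn about z gives the same grasp; the last joint's range is limited). The gripper opens to 88 mm and grips with 3 to 60 N. Pads are 20 mm wide; open, the fingers measure 115 mm over their backs; the gripper's body (75 mm by 178 mm) begins 61 mm behind the grasp point.
Start: joints at [-1.243, 0.423, 1.63, -0, 1.089, -0.019], TCP at [212.449, -587.769, 404.675] pointing down, gripper open.
Joint ranges: [-3, 3], [-0.9, 2.11], [0.09, 2.58], [-1.31, 4.45], [0.11, 2.69], [-2.54, 2.54]. Speed limits (rad/s): [2.39, 2.39, 3.01, 3.14, 3.14, 3.14].

### API

Orientations are given as a rotation vector (axis times angle).
In Python, from workcell import ctrl gives the robot as it stands. The module is installed in compiled form; this text tells all that it offers.
- The arm moves only by the tool send_rows, never from a script. Its argument "commands" is a list of rows, each an object with "translation": the shift along the world's x, y, z normalised to -1 to 1, where 1 is 0.1 m, a list of three; "twist": the turn, a rotation vector about the world's x, y, z normalised to -1 to 1, where 1 is 0.5 rad, a list of three. A call has exactly 10 rows; each row is the pose to reach, as a shift and turn from the pose commanded when the call began; what a row does not reach only later rows make up. A row lasts 1/10 s, in which the tool goes at most 50 mm and 8.59 degrees, less where a joint would pass 70% of its speed; a pose out of reach is approached as far as the arm can. A call with a number of a shift or a turn outside -1 to 1 is refused whole. A call with a gripper value outside its range is refused whole. "grip" is the closure, from -1 (fully open) to 1 (shut), set as the call begins (left out, the last holds). The fingers move at their own pace and stop on an object; the grip force is fixed at half the most. Time passes only in rows, so rows that repeat a pose let the fingers close, or fill a call up. It gives the time, the measured TCP pose, the force and the opening at its end, in the units of the state.
- ctrl.get_obs(): the state, without advancing time (a new reading comes with each control period).
- ctrl.get_image(name): name is "scene" or "top"; returns a dict with "img" (384x512x3 uint8, red, green, blue), "intrinsics" (3x3 intrinsics, pixels), "cam_to_world" (4x4, takes a point from camera to world coordinates). Camera axes: x right, y down, z forward; pixel columns grow to the right and rows downward; lengths in mm; the calibration is good to about 2 mm. A picture is of the moment at which its call begins. There is no depth.
- ctrl.close_job(): hands the job in, once; it reports no verdict.
The state is a dict: "t": time; "qpos": joint angles; "qvel": joint speeds; "joint_torque": joint torques, N m; "ee_pos": TCP position; "orientation": TCP orientation; "ft_force": force on the tool from outside, world axes, zero at the start; "moment": the same for the moment, N m; "width": finger opening in mm.
Only numpy, scipy, OpenCV 4.12 (cv2) and the standard library are available. Lean on these libraries where they do the work, as an engineer would, in place of code of your own. Each camera call takes 0.05 s, during which the arm holds its last target. There are 200 camera calls.

### The job

Do the daily check of the shaker's emergency stop: with the fingertips, press the red winged mushroom button on the yellow box down until it latches and take the fingers off it so that it stays down by itself, then push its wings round clockwise (seen from above) until it pops up again, and only then press the green reset button on the grey box fully in and let it go. It is all touching and pushing: do not pinch the wings or pick anything up, and leave the loose things round about where they stand.

Things in the scene. Friction and masses are not known exactly. Their poses are not given: they have to be found in the camera images.
- stop_station: Yellow box with a black foot, 110 x 110 x 45 mm, fixed to the bench; origin at the centre of its underside, z up. The red button stands on its centre, its axis vertical.
- stop_top (a point): Top of the red button on its turning axis, 89 mm above the bench when up. Round dome 66 mm across, 26 mm high; 18 mm free gap to the yellow box when up. Two wings along this frame's y: 14 mm thick (x), reaching 48 mm from the axis (they show from 33), 3 to 17 mm above the dome's underside, so 9 mm lower than this point. The frame turns and sinks with the button, z up. Press here, not on the wings.
- wing_left (a point): Point in the middle of the wing on the frame's +y side, 40 mm from the turning axis and 16 mm lower than the button's top; 73 mm above the bench when up. Axes as for stop_top. To turn the button clockwise, push this wing in the frame's +x direction, on its -x flank, 7 mm from this point.
- wing_right (a point): The same for the wing on the frame's -y side. To turn the button clockwise, push it in the frame's -x direction, on its +x flank, 7 mm from this point.
- stop_push (a joint): How far the red button is pushed in, m: 0 up, 0.013 at the stop. A spring of about 3 N at the top and 8 N at the bottom lifts it. It latches after passing about 10 mm (press to 11.5 mm or more to be sure) and, let go, then stays down at about 9.5 mm.
- stop_turn (a joint): How far the red button is turned, rad: 0 at rest, positive clockwise seen from above, stop at 1.05. A light spring turns it back to 0 (0.06 N m at most). Turned past about 0.8 while latched, it pops up; let go, it turns back to 0.
- wing_left_push: flank of the wing on the frame's +y side of the red button (collider 6 x 20 x 13 mm); same origin and axes as stop_top's head but 26 mm lower, on the underside centre of the dome. This is its -x flank, the one to push on. It must not be squeezed together with the opposite flank of the same wing.
- wing_left_lead: flank of the wing on the frame's +y side of the red button (collider 6 x 20 x 13 mm); same origin and axes as stop_top's head but 26 mm lower, on the underside centre of the dome. This is its +x flank. It must not be squeezed together with the opposite flank of the same wing.
- wing_right_push: flank of the wing on the frame's -y side of the red button (collider 6 x 20 x 13 mm); same origin and axes as stop_top's head but 26 mm lower, on the underside centre of the dome. This is its +x flank, the one to push on. It must not be squeezed together with the opposite flank of the same wing.
- wing_right_lead: flank of the wing on the frame's -y side of the red button (collider 6 x 20 x 13 mm); same origin and axes as stop_top's head but 26 mm lower, on the underside centre of the dome. This is its -x flank. It must not be squeezed together with the opposite flank of the same wing.
- reset_station: Grey box with a black foot, 80 x 80 x 45 mm, fixed to the bench; origin at the centre of its underside.
- reset_button_top (a point): Centre of the top of the round green reset button (36 mm across) on the grey box's centre; 67 mm above the bench when out. It is pressed straight down.
- reset_button (a joint): How far the green button is pushed in, m: 0 out, 0.006 fully in, where its spring pushes back with 5 N.
- timer: White timer, 66 x 66 x 19 mm, loose; origin at the underside centre. Leave alone.
- foam_cup: White square foam cup, 100 x 100 x 95 mm, loose; origin at the underside centre. Leave alone.
- orange_cap: Orange screw cap, 24 mm across, 14 mm high, loose; origin at the underside centre. Leave alone.
- marker: Marker pen, 135 mm long, 13 mm thick, loose, lying along its y axis; origin at the underside centre. Leave alone.
- tip_box: Open pink and clear tip box with yellow tips, 82 x 122 x 68 mm, loose; origin at the underside centre. Leave alone.
Things that resemble listed ones, but are neither listed nor needed, are in the scene too. Of the things like the stop_station, leave any that is pink; of the rest the larger one is meant. Leave any blue look-alike of the reset_station alone.

How it is judged (in metres and radians):
On the way, in this order (a step that is already met when the one before it is completed fails the run):
1. the red button is latched down (pushed in more than 8 mm) with the fingers off it (value of joint stop_push above 0.008 m and contact force between each of the fingers, the arm and stop_station below 0.3 N), for 0.3 s.
2. the red button has popped up again (less than 2 mm in) (value of joint stop_push below 0.002 m), for 0.1 s.
3. the green button is pressed in by more than 4.5 mm (value of joint reset_button above 0.0045 m), for 0.05 s.
At the end, for the whole second after the job is handed in: The red button is up (less than 2 mm in) and turned back (within 0.12 rad), the green button is out (less than 2 mm in), and the timer, foam cup, orange cap, marker and tip box are within 20 mm of where they stood (value of joint each of stop_push, reset_button below 0.002 m and value of joint stop_turn below 0.12 rad and distance of each of timer, foam_cup, orange_cap, marker, tip_box from where it was at the start of the episode below 0.02 m); the robot touches nothing.
It fails at once if the green button is pressed (more than 3 mm) while the red button is still down (more than 4 mm) (value of joint reset_button above 0.003 m and value of joint stop_push above 0.004 m).
It fails at once if a wing of the red button is pinched: both its flanks are pressed by the fingers at once with more than 1 N ((contact force between the fingers and wing_left_push above 1 N and contact force between the fingers and wing_left_lead above 1 N) or (contact force between the fingers and wing_right_push above 1 N and contact force between the fingers and wing_right_lead above 1 N)).
It fails at once if a loose bystander is lifted, carried or moved by more than 20 mm (distance of any of timer, foam_cup, orange_cap, marker, tip_box from where it was at the start of the episode above 0.02 m).
It also fails if it takes over 53 s, if anything falls off the work surface, if the arm or the gripper's body presses on something with over 40 N, if the wrist force passes 120 N, or if a joint passes its speed limit or range.

## Working session

There is one attempt and no reset: what is moved stays moved. The work goes in short steps, Python scripts to look and compute and a tool call to move; the robot and the scene stay as the last step left them, time stands still between calls to the robot, and variables do not carry over. Pictures are saved under pics/ and viewed, about 8 in all and at most 12, crops included, and the job is handed in when it is done.

Besides the shell and the picture viewer there is one more tool, called as name([rows], argument=value, ...), one row to a line, values as JSON. send_rows: Moves the arm, as the interface text tells. Its arguments: {"type":"object","properties":{"commands":{"type":"array","items":{"type":"object","properties":{"translation":{"type":"array","items":{"type":"number"}},"twist":{"type":"array","items":{"type":"number"}}}}},"grip":{"type":"number"}},"required":["commands"]}

```bash
mkdir -p pics; python3 - <<'E'
from workcell import ctrl
import cv2, numpy as np
o=ctrl.get_obs(); print({k:np.round(v,3) for k,v in o.items()}, ctrl.tcp_to_tips)
for n in("scene","top"):
    d=ctrl.get_image(n); cv2.imwrite(f"pics/{n}0.png",d["img"][:,:,::-1]); np.savez(f"{n}0.npz",**d)
    print(n,d["intrinsics"].round(1).tolist(),d["cam_to_world"].round(3).tolist())
E
```

```text
{'t': np.float64(0.0), 'qpos': array([-1.243,  0.424,  1.631, -0.   ,  1.089, -0.019]), 'qvel': array([-0.   ,  0.   , -0.   ,  0.002, -0.001, -0.001]), 'joint_torque': array([ 2.0000e-03, -5.4462e+01, -2.7366e+01,  6.4000e-02,  2.3000e-02,
       -0.0000e+00]), 'ee_pos': array([ 212.355, -587.534,  403.919]), 'orientation': array([-3.093, -0.542,  0.   ]), 'ft_force': array([-0.5  , -0.439,  0.695]), 'moment': array([ 0.009, -0.004,  0.012]), 'width': np.float64(87.627)} 182.0
scene [[490.7, 0.0, 264.7], [0.0, 490.7, 196.6], [0.0, 0.0, 1.0]] [[-0.471, -0.604, 0.643, -447.175], [-0.882, 0.329, -0.337, 736.437], [-0.008, -0.726, -0.688, 1167.655], [0.0, 0.0, 0.0, 1.0]]
top [[369.1, 0.0, 253.5], [0.0, 369.1, 185.3], [0.0, 0.0, 1.0]] [[-0.014, -0.989, 0.145, 418.31], [-1.0, 0.012, -0.011, 209.427], [0.009, -0.145, -0.989, 1293.772], [0.0, 0.0, 0.0, 1.0]]
```

View pics/top0.png

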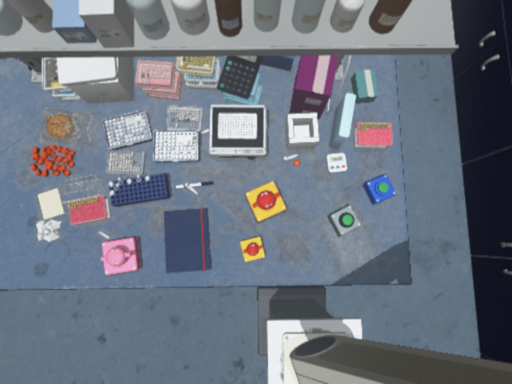

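View pics/scene0.png

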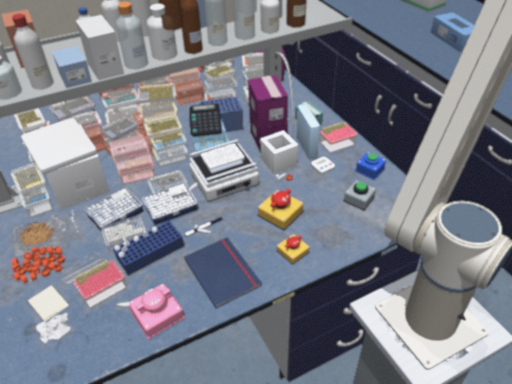

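The larger yellow station is at about (266,201) in top and (281,208) in scene. The grey reset box is at top (345,220) and scene (360,192). Next I'll measure both.

```bash
cat > h.py <<'E'
import numpy as np, cv2
def load(n): 
    d=np.load(n); return d["img"],d["intrinsics"],d["cam_to_world"]
def ray(K,T,uv,z):
    uv=np.atleast_2d(np.asarray(uv,float)); r=np.c_[uv,np.ones(len(uv))]@np.linalg.inv(K).T@T[:3,:3].T
    o=T[:3,3]; return o+r*((z-o[2])/r[:,2])[:,None]
def blobs(m,minA=15):
    n,l,s,c=cv2.connectedComponentsWithStats(m.astype(np.uint8)); return [(l==i,s[i],c[i]) for i in range(1,n) if s[i,4]>=minA]
E
python3 - <<'E'
from h import *
tiles=[]
for n,c1,c2 in(("top0.npz",(266,201),(345,220)),("scene0.npz",(281,208),(360,192))):
    I,K,T=load(n); H=cv2.cvtColor(I,cv2.COLOR_RGB2HSV); h,s,v=[H[...,i].astype(int) for i in range(3)]
    red=((h<8)|(h>172))&(s>150)&(v>90); yel=(h>17)&(h<33)&(s>120)&(v>100); gr=(h>50)&(h<85)&(s>110)&(v>60)
    for nm,m,z,c in(("red",red,72,c1),("yel",yel,45,c1),("grn",gr,65,c2)):
        for b,st,ce in blobs(m):
            if np.hypot(*(ce-c))<25:
                p=np.argwhere(b)[:,::-1]; rect=cv2.minAreaRect(p.astype(np.float32))
                w=ray(K,T,p,z)[:,:2].astype(np.float32); rw=cv2.minAreaRect(w)
                ev,vec=np.linalg.eigh(np.cov(w.T))
                print(n,nm,"px",ce.round(1),st[4],"world mean",w.mean(0).round(1),"rect",np.round(rw[0],1),np.round(rw[1],1),round(rw[2],1),"major ang",np.degrees(np.arctan2(vec[1,1],vec[0,1])).round(1),np.sqrt(ev).round(1))
    for c in(c1,c2):
        q=I[c[1]-30:c[1]+30,c[0]-30:c[0]+30]; tiles.append(cv2.resize(q,(400,300) if 0 else (300,300),interpolation=cv2.INTER_CUBIC))
cv2.imwrite("pics/crop1.png",np.vstack([np.hstack(tiles[:2]),np.hstack(tiles[2:])])[:,:,::-1])
E
```

```text
top0.npz red px [265.9 199.8] 226 world mean [548.7 155.7] rect [549.7 155.3] [57.8 77.2] 59.9 major ang 112.8 [10.8 21.6]
top0.npz yel px [265. 202.] 621 world mean [544.3 157.6] rect [547.5 156.5] [107.8 108.8] 23.4 major ang -153.4 [34.4 36. ]
top0.npz grn px [347.1 219.3] 94 world mean [ 480.7 -113.6] rect [ 481.6 -113.4] [33.3 33.5] 87.2 major ang 70.4 [9.1 9.2]
scene0.npz red px [279.9 198.7] 195 world mean [544.5 161.6] rect [546.6 157.9] [55.9 75.1] 61.3 major ang 125.6 [14.3 21.3]
scene0.npz yel px [280.2 212.2] 722 world mean [514.2 177.5] rect [529.6 169.9] [123.2 130.6] 24.4 major ang 72.0 [29.8 37.1]
scene0.npz grn px [360.8 186.4] 67 world mean [ 473.5 -107.5] rect [ 473.7 -107.7] [32.2 36.2] 89.3 major ang 136.8 [ 8.7 10.2]
```

View pics/crop1.png

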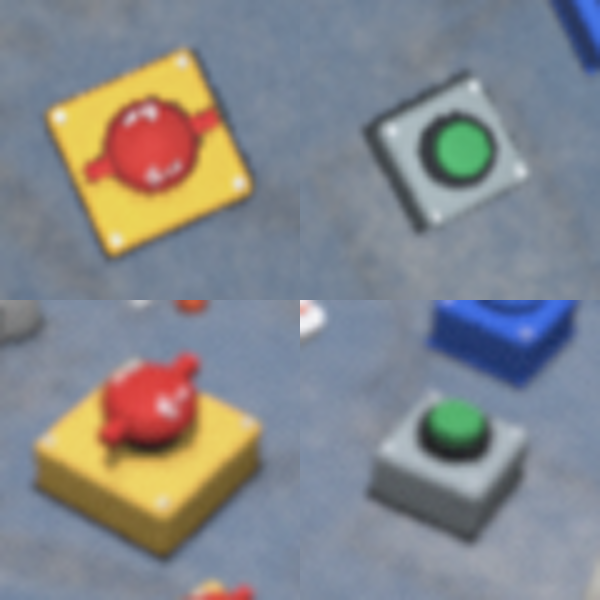

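```bash
python3 - <<'E'
from h import *
from scipy.spatial.transform import Rotation as R
D={n:load(n+"0.npz") for n in("top","scene")}
def tri(a,b):
    A=np.zeros((3,3));B=np.zeros(3)
    for n,uv in(("top",a),("scene",b)):
        I,K,T=D[n]; d=T[:3,:3]@np.linalg.inv(K)@[*uv,1]; d/=np.linalg.norm(d); P=np.eye(3)-np.outer(d,d); A+=P;B+=P@T[:3,3]
    return np.linalg.solve(A,B).round(1)
print("green tri",tri((347,219),(361,186)))
_,K,T=D["top"]; 
w=ray(K,T,[(236+95/5,171+170/5),(236+210/5,171+120/5)],73)[:,:2]; print("wing tips top",w.round(1),np.degrees(np.arctan2(*(w[0]-w[1])[::-1])),np.linalg.norm(w[0]-w[1]),w.mean(0))
g=np.array([(385,130),(470,75),(528,180),(435,225)],float)-[300,0]; g=g/5+[315,190]
print("grey box centre",ray(K,T,g,45).mean(0).round(1),np.linalg.norm(np.diff(ray(K,T,g,45),axis=0),axis=1))
_,K,T=D["scene"]; g=np.array([(375,455),(437,390),(525,435),(478,498)],float)-[300,300]; g=g/5+[330,162]
print("grey box scene",ray(K,T,g,45).mean(0).round(1))
s=(np.array([(37,445),(115,385),(262,430),(160,512)],float)-[0,300])/5+[251,178]
print("yellow scene",ray(K,T,s,45).mean(0).round(1))
s=(np.array([(110,435),(190,363)],float)-[0,300])/5+[251,178]
w=ray(K,T,s,73)[:,:2]; print("wing scene",w.round(1),np.degrees(np.arctan2(*(w[0]-w[1])[::-1])),w.mean(0))
print(R.from_rotvec([-3.093,-.542,0]).as_matrix().round(3).tolist())
E
```

```text
green tri [ 482.1 -115.8   56.3]
wing tips top [[531.6 192.2]
 [564.  115. ]] 112.8044817580069 83.66266019877958 [547.78691708 153.6081317 ]
grey box centre [ 477.8 -114.7   45. ] [69.922364   79.87845806 70.67187932]
grey box scene [ 472.5 -109.5   45. ]
yellow scene [537.5 166.3  45. ]
wing scene [[528.7 196. ]
 [562.7 117.4]] 113.39835934126867 [545.70629665 156.66406991]
[[0.94, 0.34, -0.0], [0.34, -0.94, 0.001], [0.0, -0.001, -1.0]]
```

send_rows([
  {"translation": [0.04, 0.1, -0.02], "twist": [0, 0, 0.04]},
  {"translation": [0.08, 0.2, -0.04], "twist": [0, 0, 0.08]},
  {"translation": [0.12, 0.3, -0.06], "twist": [0, 0, 0.12]},
  {"translation": [0.16, 0.4, -0.08], "twist": [0, 0, 0.16]},
  {"translation": [0.2, 0.5, -0.1], "twist": [0, 0, 0.2]},
  {"translation": [0.25, 0.6, -0.12], "twist": [0, 0, 0.24]},
  {"translation": [0.3, 0.7, -0.14], "twist": [0, 0, 0.28]},
  {"translation": [0.35, 0.8, -0.16], "twist": [0, 0, 0.32]},
  {"translation": [0.4, 0.9, -0.18], "twist": [0, 0, 0.36]},
  {"translation": [0.45, 1.0, -0.2], "twist": [0, 0, 0.4]},
], grip=1)

```text
t: 1.1
ee_pos: [257.9, -486.9, 384.5]
orientation: [3.024, 0.851, -0.0]
ft_force: [-0.0, 0.2, 1.0]
width: 11.3
```

send_rows([
  {"translation": [0.04, 0.1, -0.01], "twist": [0, 0, 0.04]},
  {"translation": [0.08, 0.2, -0.02], "twist": [0, 0, 0.08]},
  {"translation": [0.12, 0.3, -0.03], "twist": [0, 0, 0.12]},
  {"translation": [0.16, 0.4, -0.04], "twist": [0, 0, 0.16]},
  {"translation": [0.2, 0.5, -0.05], "twist": [0, 0, 0.2]},
  {"translation": [0.25, 0.6, -0.06], "twist": [0, 0, 0.24]},
  {"translation": [0.3, 0.7, -0.07], "twist": [0, 0, 0.28]},
  {"translation": [0.35, 0.8, -0.08], "twist": [0, 0, 0.32]},
  {"translation": [0.4, 0.9, -0.09], "twist": [0, 0, 0.36]},
  {"translation": [0.45, 1.0, -0.1], "twist": [0, 0, 0.44]},
])

```text
t: 2.1
ee_pos: [302.9, -386.9, 374.6]
orientation: [2.912, 1.179, 0.0]
ft_force: [-0.2, -0.2, -0.8]
width: 0.6
```

send_rows([
  {"translation": [0.04, 0.1, -0.01], "twist": [0, 0, 0.04]},
  {"translation": [0.08, 0.2, -0.02], "twist": [0, 0, 0.08]},
  {"translation": [0.12, 0.3, -0.03], "twist": [0, 0, 0.12]},
  {"translation": [0.16, 0.4, -0.04], "twist": [0, 0, 0.16]},
  {"translation": [0.2, 0.5, -0.05], "twist": [0, 0, 0.2]},
  {"translation": [0.25, 0.6, -0.06], "twist": [0, 0, 0.24]},
  {"translation": [0.3, 0.7, -0.07], "twist": [0, 0, 0.28]},
  {"translation": [0.35, 0.8, -0.08], "twist": [0, 0, 0.32]},
  {"translation": [0.4, 0.9, -0.09], "twist": [0, 0, 0.36]},
  {"translation": [0.45, 1.0, -0.1], "twist": [0, 0, 0.44]},
])

```text
t: 3.1
ee_pos: [347.9, -286.9, 364.6]
orientation: [2.765, 1.491, 0.0]
ft_force: [1.9, 0.4, -0.7]
width: 0.4
```

send_rows([
  {"translation": [0.04, 0.1, -0.01], "twist": [0, 0, 0.04]},
  {"translation": [0.08, 0.2, -0.02], "twist": [0, 0, 0.08]},
  {"translation": [0.12, 0.3, -0.03], "twist": [0, 0, 0.12]},
  {"translation": [0.16, 0.4, -0.04], "twist": [0, 0, 0.16]},
  {"translation": [0.2, 0.5, -0.05], "twist": [0, 0, 0.2]},
  {"translation": [0.25, 0.6, -0.06], "twist": [0, 0, 0.24]},
  {"translation": [0.3, 0.7, -0.07], "twist": [0, 0, 0.28]},
  {"translation": [0.35, 0.8, -0.08], "twist": [0, 0, 0.32]},
  {"translation": [0.4, 0.9, -0.09], "twist": [0, 0, 0.36]},
  {"translation": [0.45, 1.0, -0.1], "twist": [0, 0, 0.44]},
])

```text
t: 4.1
ee_pos: [392.9, -186.9, 354.6]
orientation: [2.584, 1.786, 0.0]
ft_force: [-0.1, 0.1, -0.5]
width: 0.4
```

send_rows([
  {"translation": [0.04, 0.1, -0.01], "twist": [0, 0, 0.04]},
  {"translation": [0.08, 0.2, -0.02], "twist": [0, 0, 0.08]},
  {"translation": [0.12, 0.3, -0.03], "twist": [0, 0, 0.12]},
  {"translation": [0.16, 0.4, -0.04], "twist": [0, 0, 0.16]},
  {"translation": [0.2, 0.5, -0.05], "twist": [0, 0, 0.2]},
  {"translation": [0.25, 0.6, -0.06], "twist": [0, 0, 0.24]},
  {"translation": [0.3, 0.7, -0.07], "twist": [0, 0, 0.28]},
  {"translation": [0.35, 0.8, -0.08], "twist": [0, 0, 0.32]},
  {"translation": [0.4, 0.9, -0.09], "twist": [0, 0, 0.36]},
  {"translation": [0.45, 1.0, -0.1], "twist": [0, 0, 0.44]},
])

```text
t: 5.1
ee_pos: [437.9, -86.9, 344.6]
orientation: [-2.373, -2.059, 0.0]
ft_force: [0.2, -0.0, 0.1]
width: 0.5
```

send_rows([
  {"translation": [0.04, 0.1, -0.01], "twist": [0, 0, 0.04]},
  {"translation": [0.08, 0.2, -0.02], "twist": [0, 0, 0.08]},
  {"translation": [0.12, 0.3, -0.03], "twist": [0, 0, 0.12]},
  {"translation": [0.16, 0.4, -0.04], "twist": [0, 0, 0.16]},
  {"translation": [0.2, 0.5, -0.05], "twist": [0, 0, 0.2]},
  {"translation": [0.25, 0.6, -0.06], "twist": [0, 0, 0.24]},
  {"translation": [0.3, 0.7, -0.07], "twist": [0, 0, 0.28]},
  {"translation": [0.35, 0.8, -0.08], "twist": [0, 0, 0.32]},
  {"translation": [0.4, 0.9, -0.09], "twist": [0, 0, 0.36]},
  {"translation": [0.45, 1.0, -0.1], "twist": [0, 0, 0.44]},
])

```text
t: 6.1
ee_pos: [482.9, 13.1, 334.6]
orientation: [-2.133, -2.307, -0.0]
ft_force: [0.2, -0.3, 0.2]
width: 0.5
```

send_rows([
  {"translation": [0.04, 0.1, -0.01], "twist": [0, 0, 0.04]},
  {"translation": [0.08, 0.2, -0.02], "twist": [0, 0, 0.08]},
  {"translation": [0.12, 0.3, -0.03], "twist": [0, 0, 0.12]},
  {"translation": [0.16, 0.4, -0.04], "twist": [0, 0, 0.16]},
  {"translation": [0.2, 0.5, -0.05], "twist": [0, 0, 0.2]},
  {"translation": [0.25, 0.6, -0.06], "twist": [0, 0, 0.24]},
  {"translation": [0.3, 0.7, -0.07], "twist": [0, 0, 0.28]},
  {"translation": [0.35, 0.8, -0.08], "twist": [0, 0, 0.32]},
  {"translation": [0.4, 0.9, -0.09], "twist": [0, 0, 0.36]},
  {"translation": [0.45, 1.0, -0.1], "twist": [0, 0, 0.44]},
])

```text
t: 7.1
ee_pos: [527.9, 113.1, 324.6]
orientation: [1.866, 2.527, 0.0]
ft_force: [-0.1, 0.5, 0.5]
width: 0.5
```

send_rows([
  {"translation": [0.04, 0.08, -0.04], "twist": [0, 0, 0.05]},
  {"translation": [0.08, 0.16, -0.08], "twist": [0, 0, 0.1]},
  {"translation": [0.11, 0.24, -0.12], "twist": [0, 0, 0.15]},
  {"translation": [0.15, 0.32, -0.16], "twist": [0, 0, 0.21]},
  {"translation": [0.19, 0.43, -0.2], "twist": [0, 0, 0.21]},
  {"translation": [0.19, 0.43, -0.25], "twist": [0, 0, 0.21]},
  {"translation": [0.19, 0.43, -0.3], "twist": [0, 0, 0.21]},
  {"translation": [0.19, 0.43, -0.36], "twist": [0, 0, 0.21]},
  {"translation": [0.19, 0.43, -0.42], "twist": [0, 0, 0.21]},
  {"translation": [0.19, 0.43, -0.42], "twist": [0, 0, 0.21]},
])

```text
t: 8.1
ee_pos: [546.0, 154.9, 281.7]
orientation: [-1.735, -2.618, 0.002]
ft_force: [-0.2, -0.1, 0.7]
width: 0.3
```

```bash
python3 - <<'E'
from workcell import ctrl
import cv2, numpy as np
t=[]
for n,c in(("top",(266,195)),("scene",(281,190))):
    d=ctrl.get_image(n); q=d["img"][c[1]-40:c[1]+40,c[0]-40:c[0]+40]; t.append(cv2.resize(q,(400,400),interpolation=cv2.INTER_CUBIC))
cv2.imwrite("pics/above.png",np.hstack(t)[:,:,::-1]); print(ctrl.get_obs()["ee_pos"])
E
```

```text
[546.41287851 155.01234908 282.52133457]
```

View pics/above.png

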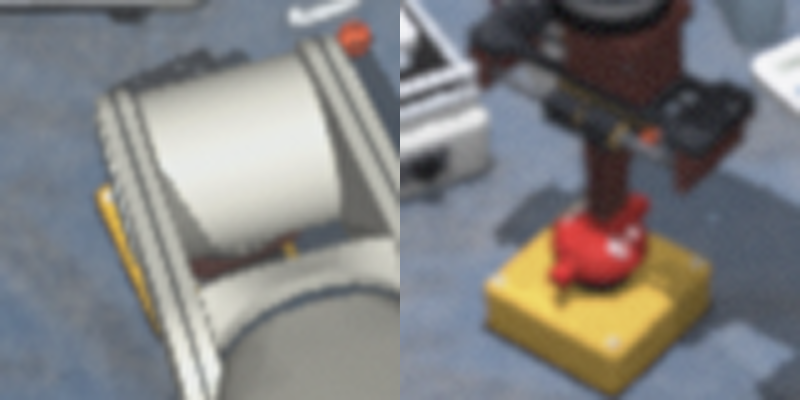

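The scene view shows the shut fingertips just above the dome (crop about (605,210)), centred on it. Next is the press.

send_rows([
  {"translation": [0, 0.01, -0.04]},
  {"translation": [0, 0.01, -0.08]},
  {"translation": [0, 0.01, -0.12]},
  {"translation": [0, 0.01, -0.15]},
  {"translation": [0, 0.01, -0.18]},
  {"translation": [0, 0.01, -0.21]},
  {"translation": [0, 0.01, -0.23]},
  {"translation": [0, 0.01, -0.245]},
  {"translation": [0, 0.01, -0.255]},
  {"translation": [0, 0.01, -0.255]},
])

```text
validation failed for argument at $.co...
```

send_rows([
  {"translation": [0, 0.01, -0.04], "twist": [0, 0, 0]},
  {"translation": [0, 0.01, -0.08], "twist": [0, 0, 0]},
  {"translation": [0, 0.01, -0.12], "twist": [0, 0, 0]},
  {"translation": [0, 0.01, -0.15], "twist": [0, 0, 0]},
  {"translation": [0, 0.01, -0.18], "twist": [0, 0, 0]},
  {"translation": [0, 0.01, -0.21], "twist": [0, 0, 0]},
  {"translation": [0, 0.01, -0.23], "twist": [0, 0, 0]},
  {"translation": [0, 0.01, -0.245], "twist": [0, 0, 0]},
  {"translation": [0, 0.01, -0.255], "twist": [0, 0, 0]},
  {"translation": [0, 0.01, -0.255], "twist": [0, 0, 0]},
])

```text
t: 9.2
ee_pos: [546.6, 156.3, 257.8]
orientation: [1.734, 2.619, 0.0]
ft_force: [-3.1, -0.4, 8.1]
width: 0.7
```

send_rows([
  {"translation": [0, 0, 0.1], "twist": [0, 0, 0]},
  {"translation": [0, 0, 0.25], "twist": [0, 0, 0]},
  {"translation": [0, 0, 0.4], "twist": [0, 0, 0]},
  {"translation": [0, 0, 0.4], "twist": [0, 0, 0]},
  {"translation": [-0.1, 0.06, 0.4], "twist": [0, 0, 0]},
  {"translation": [-0.2, 0.12, 0.4], "twist": [0, 0, 0]},
  {"translation": [-0.3, 0.18, 0.4], "twist": [0, 0, 0]},
  {"translation": [-0.4, 0.24, 0.4], "twist": [0, 0, 0]},
  {"translation": [-0.5, 0.285, 0.4], "twist": [0, 0, 0]},
  {"translation": [-0.5, 0.285, 0.4], "twist": [0, 0, 0]},
])

```text
t: 10.2
ee_pos: [494.9, 185.3, 296.9]
orientation: [-1.732, -2.62, 0.002]
ft_force: [0.1, -0.8, -1.4]
width: 0.5
```

```bash
python3 - <<'E'
from workcell import ctrl
import cv2, numpy as np
t=[]
for n,c in(("top",(266,195)),("scene",(281,190))):
    d=ctrl.get_image(n); q=d["img"][c[1]-40:c[1]+40,c[0]-40:c[0]+40]; t.append(cv2.resize(q,(400,400),interpolation=cv2.INTER_CUBIC))
cv2.imwrite("pics/pressed.png",np.hstack(t)[:,:,::-1]); print(ctrl.get_obs()["ee_pos"],ctrl.get_obs()["ft_force"])
E
```

```text
[496.30760474 185.00602671 297.22817406] [ 0.21632435  0.74032469 -0.14615019]
```

View pics/pressed.png

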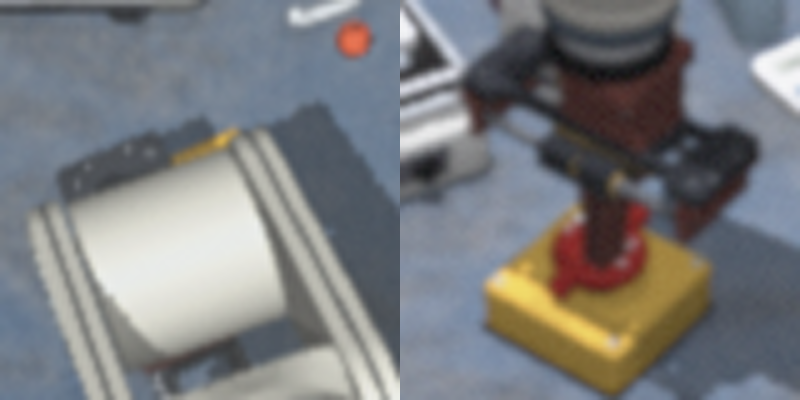

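The button now sits low on the box at scene crop (600,255), so it has latched. Next I lower the fingers beside the wing and work out the arc.

send_rows([
  {"translation": [0, 0, -0.08], "twist": [0, 0, 0]},
  {"translation": [0, 0, -0.16], "twist": [0, 0, 0]},
  {"translation": [0, 0, -0.24], "twist": [0, 0, 0]},
  {"translation": [0, 0, -0.32], "twist": [0, 0, 0]},
  {"translation": [0, 0, -0.4], "twist": [0, 0, 0]},
  {"translation": [0, 0, -0.45], "twist": [0, 0, 0]},
  {"translation": [0, 0, -0.5], "twist": [0, 0, 0]},
  {"translation": [0, 0, -0.54], "twist": [0, 0, 0]},
  {"translation": [0, 0, -0.57], "twist": [0, 0, 0]},
  {"translation": [0, 0, -0.57], "twist": [0, 0, 0]},
])

```text
t: 11.3
ee_pos: [496.3, 184.7, 239.9]
orientation: [-1.734, -2.619, 0.001]
ft_force: [-1.1, 0.7, 0.5]
width: 0.3
```

```bash
python3 - <<'E'
import numpy as np
C=np.array([547,156.]);a=np.radians(23.2)
rot=lambda t:np.array([[np.cos(t),-np.sin(t)],[np.sin(t),np.cos(t)]])
P=lambda x,y,f:C+rot(a-f)@[x,y]
p0=np.array([496.4,185.1]); print("to contact",P(-20.5,46,0)-p0)
base=P(-20.5,46,0)
for f in np.arange(0,1.01,.05): print(round(f,2),((P(-20.5,46,f)-base)/100).round(3), "from .45",((P(-20.5,46,f)-P(-20.5,46,.45))/100).round(3))
E
```

```text
to contact [13.6363977   5.10441646]
0.0 [0. 0.] from .45 [-0.186 -0.127]
0.05 [0.018 0.018] from .45 [-0.168 -0.109]
0.1 [0.036 0.035] from .45 [-0.15  -0.092]
0.15 [0.055 0.051] from .45 [-0.13  -0.075]
0.2 [0.075 0.067] from .45 [-0.11 -0.06]
0.25 [0.096 0.081] from .45 [-0.089 -0.046]
0.3 [0.118 0.094] from .45 [-0.068 -0.033]
0.35 [0.14  0.106] from .45 [-0.046 -0.021]
0.4 [0.162 0.117] from .45 [-0.023 -0.01 ]
0.45 [0.186 0.127] from .45 [0. 0.]
0.5 [0.209 0.135] from .45 [0.024 0.009]
0.55 [0.233 0.143] from .45 [0.048 0.016]
0.6 [0.258 0.149] from .45 [0.072 0.022]
0.65 [0.282 0.154] from .45 [0.097 0.027]
0.7 [0.307 0.158] from .45 [0.122 0.031]
0.75 [0.332 0.16 ] from .45 [0.147 0.033]
0.8 [0.357 0.161] from .45 [0.172 0.035]
0.85 [0.383 0.161] from .45 [0.197 0.035]
0.9 [0.408 0.16 ] from .45 [0.222 0.033]
0.95 [0.433 0.158] from .45 [0.247 0.031]
1.0 [0.458 0.154] from .45 [0.272 0.027]
```

send_rows([
  {"translation": [0.05, 0.02, 0], "twist": [0, 0, 0]},
  {"translation": [0.1, 0.04, 0], "twist": [0, 0, 0]},
  {"translation": [0.136, 0.051, 0], "twist": [0, 0, 0]},
  {"translation": [0.154, 0.069, 0], "twist": [0, 0, -0.1]},
  {"translation": [0.172, 0.086, 0], "twist": [0, 0, -0.2]},
  {"translation": [0.191, 0.102, 0], "twist": [0, 0, -0.3]},
  {"translation": [0.211, 0.118, 0], "twist": [0, 0, -0.4]},
  {"translation": [0.254, 0.145, 0], "twist": [0, 0, -0.6]},
  {"translation": [0.298, 0.168, 0], "twist": [0, 0, -0.8]},
  {"translation": [0.322, 0.178, 0], "twist": [0, 0, -0.9]},
])

```text
t: 12.3
ee_pos: [528.9, 203.0, 240.3]
orientation: [-2.279, -2.162, 0.0]
ft_force: [-1.6, 1.9, 1.5]
width: 0.5
```

send_rows([
  {"translation": [0.024, 0.009, 0], "twist": [0, 0, -0.1]},
  {"translation": [0.048, 0.016, 0], "twist": [0, 0, -0.2]},
  {"translation": [0.072, 0.022, 0], "twist": [0, 0, -0.3]},
  {"translation": [0.097, 0.027, 0], "twist": [0, 0, -0.4]},
  {"translation": [0.122, 0.031, 0], "twist": [0, 0, -0.5]},
  {"translation": [0.147, 0.033, 0], "twist": [0, 0, -0.6]},
  {"translation": [0.172, 0.035, 0], "twist": [0, 0, -0.7]},
  {"translation": [0.197, 0.035, 0], "twist": [0, 0, -0.8]},
  {"translation": [0.222, 0.033, 0], "twist": [0, 0, -0.9]},
  {"translation": [0.235, 0.032, 0], "twist": [0, 0, -0.95]},
])

```text
t: 13.3
ee_pos: [552.5, 206.0, 240.3]
orientation: [-2.722, -1.568, -0.001]
ft_force: [-0.6, 0.6, -0.6]
width: 0.5
```

```bash
python3 - <<'E'
from workcell import ctrl
import cv2, numpy as np
t=[]
for n,c in(("top",(266,195)),("scene",(281,190))):
    d=ctrl.get_image(n); q=d["img"][c[1]-40:c[1]+40,c[0]-40:c[0]+40]; t.append(cv2.resize(q,(400,400),interpolation=cv2.INTER_CUBIC))
cv2.imwrite("pics/turned.png",np.hstack(t)[:,:,::-1]); print(ctrl.get_obs()["ee_pos"],ctrl.get_obs()["ft_force"])
E
```

```text
[552.42049018 205.89573073 240.23020441] [-0.86533205  1.32327618  0.31677907]
```

View pics/turned.png

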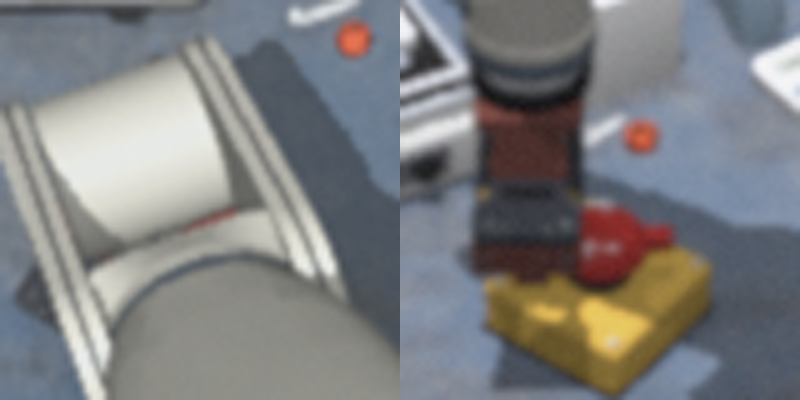

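send_rows([
  {"translation": [0.015, -0.002, 0], "twist": [0, 0, -0.06]},
  {"translation": [0.03, -0.004, 0], "twist": [0, 0, -0.12]},
  {"translation": [0.04, -0.006, 0], "twist": [0, 0, -0.16]},
  {"translation": [0.04, -0.006, 0], "twist": [0, 0, -0.16]},
  {"translation": [0.04, -0.006, 0], "twist": [0, 0, -0.16]},
  {"translation": [0, 0, 0], "twist": [0, 0, 0]},
  {"translation": [-0.01, 0.05, 0], "twist": [0, 0, 0]},
  {"translation": [0.04, 0.14, 0], "twist": [0, 0, 0]},
  {"translation": [0.11, 0.24, 0], "twist": [0, 0, 0]},
  {"translation": [0.15, 0.3, 0], "twist": [0, 0, 0]},
])

```text
t: 14.4
ee_pos: [568.4, 237.1, 240.5]
orientation: [2.721, 1.57, 0.003]
ft_force: [0.4, -0.7, -0.3]
width: 0.4
```

```bash
python3 - <<'E'
from workcell import ctrl
import cv2, numpy as np
t=[]
for n,c in(("top",(266,195)),("scene",(281,190))):
    d=ctrl.get_image(n); q=d["img"][c[1]-40:c[1]+40,c[0]-40:c[0]+40]; t.append(cv2.resize(q,(400,400),interpolation=cv2.INTER_CUBIC))
    if n=="scene":
        o=np.load("scene0.npz")["img"]; t.append(cv2.resize(o[c[1]-40:c[1]+40,c[0]-40:c[0]+40],(400,400),interpolation=cv2.INTER_CUBIC))
cv2.imwrite("pics/released.png",np.hstack(t[1:])[:,:,::-1]); print(ctrl.get_obs()["ee_pos"],ctrl.get_obs()["ft_force"])
E
```

```text
[568.18778914 236.96371605 240.35158863] [-0.23911842 -0.12434531  0.19093581]
```

View pics/released.png

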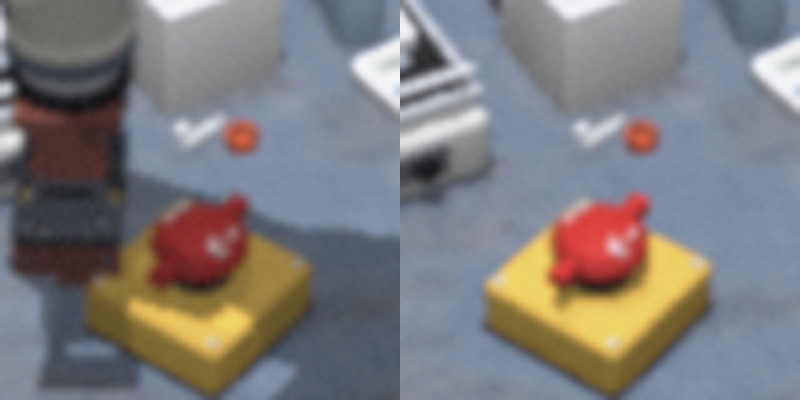

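Left is now and right is the start, and they match: wing tip at (238,205) against (638,205). The button is up and turned back. Next I go to the green button.

send_rows([
  {"translation": [0, 0, 0.1], "twist": [0, 0, 0]},
  {"translation": [0, 0, 0.2], "twist": [0, 0, 0]},
  {"translation": [0, 0, 0.35], "twist": [0, 0, 0]},
  {"translation": [0, 0, 0.5], "twist": [0, 0, 0]},
  {"translation": [0, 0, 0.65], "twist": [0, 0, 0]},
  {"translation": [0, 0, 0.8], "twist": [0, 0, 0]},
  {"translation": [0, -0.1, 0.8], "twist": [0, 0, 0]},
  {"translation": [0, -0.2, 0.8], "twist": [0, 0, 0]},
  {"translation": [0, -0.35, 0.8], "twist": [0, 0, 0]},
  {"translation": [0, -0.5, 0.8], "twist": [0, 0, 0]},
])

```text
t: 15.5
ee_pos: [566.8, 184.1, 319.3]
orientation: [-2.721, -1.57, 0.003]
ft_force: [0.7, -1.0, 0.3]
width: 1.0
```

send_rows([
  {"translation": [-0.03, -0.1, 0], "twist": [0, 0, 0]},
  {"translation": [-0.06, -0.2, 0], "twist": [0, 0, 0]},
  {"translation": [-0.09, -0.3, 0], "twist": [0, 0, 0]},
  {"translation": [-0.12, -0.4, 0], "twist": [0, 0, 0]},
  {"translation": [-0.15, -0.5, 0], "twist": [0, 0, 0]},
  {"translation": [-0.18, -0.6, 0], "twist": [0, 0, 0]},
  {"translation": [-0.21, -0.7, 0], "twist": [0, 0, 0]},
  {"translation": [-0.24, -0.8, 0], "twist": [0, 0, 0]},
  {"translation": [-0.27, -0.9, 0], "twist": [0, 0, 0]},
  {"translation": [-0.3, -1.0, 0], "twist": [0, 0, 0]},
])

```text
t: 16.5
ee_pos: [536.9, 84.9, 320.2]
orientation: [2.721, 1.57, 0.0]
ft_force: [0.4, -0.7, 0.4]
width: 0.5
```

send_rows([
  {"translation": [-0.03, -0.1, 0], "twist": [0, 0, 0]},
  {"translation": [-0.06, -0.2, 0], "twist": [0, 0, 0]},
  {"translation": [-0.09, -0.3, 0], "twist": [0, 0, 0]},
  {"translation": [-0.12, -0.4, 0], "twist": [0, 0, 0]},
  {"translation": [-0.15, -0.5, 0], "twist": [0, 0, 0]},
  {"translation": [-0.18, -0.6, 0], "twist": [0, 0, 0]},
  {"translation": [-0.21, -0.7, 0], "twist": [0, 0, 0]},
  {"translation": [-0.24, -0.8, 0], "twist": [0, 0, 0]},
  {"translation": [-0.27, -0.9, 0], "twist": [0, 0, 0]},
  {"translation": [-0.3, -1.0, 0], "twist": [0, 0, 0]},
])

```text
t: 17.5
ee_pos: [506.9, -15.1, 320.2]
orientation: [-2.721, -1.57, -0.0]
ft_force: [0.3, -0.3, 0.8]
width: 0.3
```

send_rows([
  {"translation": [-0.03, -0.1, 0], "twist": [0, 0, 0]},
  {"translation": [-0.06, -0.2, 0], "twist": [0, 0, 0]},
  {"translation": [-0.09, -0.3, 0], "twist": [0, 0, 0]},
  {"translation": [-0.12, -0.4, 0], "twist": [0, 0, 0]},
  {"translation": [-0.15, -0.5, -0.1], "twist": [0, 0, 0]},
  {"translation": [-0.18, -0.6, -0.2], "twist": [0, 0, 0]},
  {"translation": [-0.22, -0.7, -0.3], "twist": [0, 0, 0]},
  {"translation": [-0.26, -0.8, -0.4], "twist": [0, 0, 0]},
  {"translation": [-0.3, -0.99, -0.5], "twist": [0, 0, 0]},
  {"translation": [-0.3, -0.99, -0.5], "twist": [0, 0, 0]},
])

```text
t: 18.5
ee_pos: [476.0, -114.7, 268.3]
orientation: [-2.721, -1.567, 0.004]
ft_force: [0.0, -0.8, -0.3]
width: 0.5
```

```bash
python3 - <<'E'
from workcell import ctrl
import cv2, numpy as np
d=ctrl.get_image("scene"); q=d["img"][130:230,310:410]; cv2.imwrite("pics/green.png",cv2.resize(q,(500,500),interpolation=cv2.INTER_CUBIC)[:,:,::-1]); print(ctrl.get_obs()["ee_pos"],ctrl.get_obs()["ft_force"])
E
```

```text
[ 476.51106296 -114.07519908  269.02366842] [-0.66314032  0.59840777  0.09800261]
```

View pics/green.png

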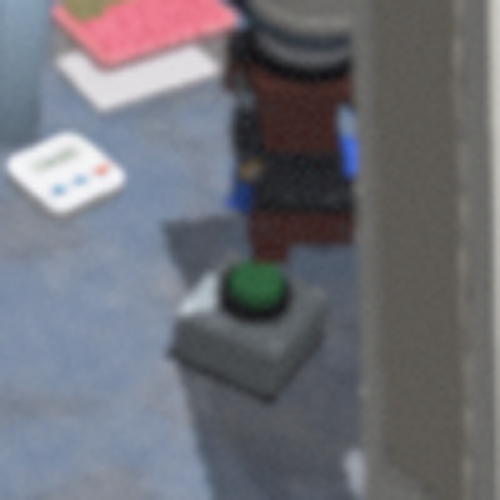

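The fingertips (crop about (268,250)) hover about 20 mm over the green button (257,280), slightly to its right. I'll correct by (+2,+3) mm and press.

send_rows([
  {"translation": [0.02, 0.03, -0.05], "twist": [0, 0, 0]},
  {"translation": [0.02, 0.03, -0.1], "twist": [0, 0, 0]},
  {"translation": [0.02, 0.03, -0.15], "twist": [0, 0, 0]},
  {"translation": [0.02, 0.03, -0.18], "twist": [0, 0, 0]},
  {"translation": [0.02, 0.03, -0.2], "twist": [0, 0, 0]},
  {"translation": [0.02, 0.03, -0.22], "twist": [0, 0, 0]},
  {"translation": [0.02, 0.03, -0.24], "twist": [0, 0, 0]},
  {"translation": [0.02, 0.03, -0.255], "twist": [0, 0, 0]},
  {"translation": [0.02, 0.03, -0.265], "twist": [0, 0, 0]},
  {"translation": [0.02, 0.03, -0.265], "twist": [0, 0, 0]},
])

```text
t: 19.55
ee_pos: [479.1, -110.1, 243.7]
orientation: [-2.721, -1.57, -0.0]
ft_force: [-0.9, 3.8, 5.3]
width: 0.4
```

send_rows([
  {"translation": [0, 0, -0.01], "twist": [0, 0, 0]},
  {"translation": [0, 0, -0.02], "twist": [0, 0, 0]},
  {"translation": [0, 0, -0.03], "twist": [0, 0, 0]},
  {"translation": [0, 0, -0.03], "twist": [0, 0, 0]},
  {"translation": [0, 0, -0.03], "twist": [0, 0, 0]},
  {"translation": [0, 0, -0.03], "twist": [0, 0, 0]},
  {"translation": [0, 0, -0.03], "twist": [0, 0, 0]},
  {"translation": [0, 0, -0.03], "twist": [0, 0, 0]},
  {"translation": [0, 0, -0.03], "twist": [0, 0, 0]},
  {"translation": [0, 0, -0.03], "twist": [0, 0, 0]},
])

```text
t: 20.55
ee_pos: [479.2, -110.1, 242.8]
orientation: [2.721, 1.57, 0.001]
ft_force: [-7.5, 5.3, 32.8]
width: 0.3
```

The force is 33 N, so the button is hard against its stop, fully in. Next I lift off and move clear.

send_rows([
  {"translation": [0, 0, 0.05], "twist": [0, 0, 0]},
  {"translation": [0, 0, 0.15], "twist": [0, 0, 0]},
  {"translation": [0, 0, 0.3], "twist": [0, 0, 0]},
  {"translation": [0, 0, 0.45], "twist": [0, 0, 0]},
  {"translation": [0, 0, 0.6], "twist": [0, 0, 0]},
  {"translation": [0, 0, 0.75], "twist": [0, 0, 0]},
  {"translation": [0, 0, 0.9], "twist": [0, 0, 0]},
  {"translation": [0, 0, 1.0], "twist": [0, 0, 0]},
  {"translation": [0, 0, 1.0], "twist": [0, 0, 0]},
  {"translation": [0, 0, 1.0], "twist": [0, 0, 0]},
])

```text
t: 21.55
ee_pos: [479.1, -110.3, 340.5]
orientation: [2.721, 1.57, 0.0]
ft_force: [0.5, -0.4, -0.5]
width: 0.3
```

```bash
python3 - <<'E'
from workcell import ctrl
import cv2, numpy as np
d=ctrl.get_image("scene"); q=d["img"][110:260,230:430]; o=np.load("scene0.npz")["img"][110:260,230:430]
cv2.imwrite("pics/end.png",cv2.resize(np.hstack([q,o]),(800,300),interpolation=cv2.INTER_CUBIC)[:,:,::-1]); s=ctrl.get_obs(); print(s["t"],s["ee_pos"],s["ft_force"])
E
```

```text
21.6 [ 478.91455013 -110.29411884  340.15623202] [-0.12861302 -0.20917722  0.36326192]
```

View pics/end.png

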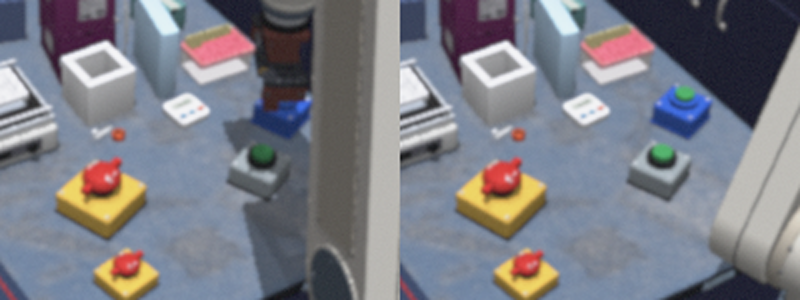

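The end view (left) matches the start view (right). The red button (102,178) is up and turned back, the green button (263,155) is out, and the loose things in view have not moved. I'm handing the job in.

```bash
python3 -c "
from workcell import ctrl
print(ctrl.close_job())"
```

```text
the job is handed in; nothing more can be done
None
```

The daily check is done and handed in at about 21.6 s; the hand-in reports no verdict.

- **Red button pressed:** I pressed it with the shut fingertips to its lower end (about 8 N). It stayed down after the fingers came off, which the picture confirmed.
- **Red button turned:** I pushed its left wing clockwise by about 1 rad and drew the fingers away. The picture then matched the start view, with the button up and turned back.
- **Green button pressed:** The first press read about 5 N at roughly 5.3 mm in. I pressed slightly further to be sure; the force rose to 33 N, so it was against its stop. Then I lifted the fingers clear.

**Last checks:** The final picture against the start picture shows the red button up, the green button out, and the cup, timer and cap unmoved. The tip box and marker were not checked separately. The wrist force is near zero, so the robot touches nothing.

**What disagreed:**
- The two cameras put the green button about 8 mm apart, and triangulation gave a height of 56 mm instead of 67 mm. I used a position between the two, corrected from a picture before pressing.
- One move call was refused because its rows had no twist. The arm did not move on that call.

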